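# Send the cell carriage past its spring stop

### The arm

A 6-joint arm with a two-finger parallel gripper is mounted at the origin on a cart in front of the work surface, level with it; the furniture and walls round the work are solid. World frame = base frame: x ahead of the robot, y to its left, z up, the work surface at z = 0. Lengths are in m, angles in degrees, forces in N, time in s.
With the tool pointing down it reaches from about 0.425 to 0.925 m from the base axis. Payload 12.5 kg.
Tool frame: the origin (TCP) lies between the finger pads; the fingertips stand 8 mm ahead of it and the grasp point (between the pads) lies 11 mm behind it; z points along the fingers, y is the line along which they close (so a half turn about z gives the same grasp; the last joint's range is limited). The gripper opens to 85 mm and grips with 20 to 120 N. Pads are 22 mm wide; open, the fingers measure 114 mm over their backs; the gripper's body (76 mm by 85 mm) begins 54 mm behind the grasp point. The pads swing forward as they close: fully open they stand 13 mm farther back than shut.
Start: joints at [-70.164, 28.126, 89.318, -0, 62.55, -6.05], TCP at [0.273, -0.562, 0.239] pointing down, gripper open.
Joint ranges: [-177.58, 177.58], [-47.91, 125.51], [2.72, 160], [-65.01, 245.01], [3.68, 167.84], [-153.87, 153.87]. Speed limits (degrees/s): [127.2, 127.2, 159.86, 180, 180, 180].

### API

Orientations are given as a 3x3 rotation matrix whose columns are the frame's x, y, z axes.
In Python, from station import state, get_image, sign_off, regions_of, mark_of gives the robot as it stands.
- The arm moves only by the tool step_arm, never from a script. Its arguments are lists of equal length, an entry for each row: "hand": the opening, from -1 (shut) to 1 (fully open); "xyz": the shift along the tool's x, y, z in mm, a list of three; "turn": the turn, a rotation vector about the tool's x, y, z in degrees, a list of three. A call has 1 to 10 rows; each row shifts and turns the commanded pose from where the row before left it, along the tool's axes as they then stand; what a row does not reach is not made up. A row lasts 1/8 s, in which the tool goes at most 62.5 mm and 10.7 degrees, less where a joint would pass 70% of its speed; a pose out of reach is approached as far as the arm can. A call is refused whole if a number of a shift passes 62.5 or a number of a turn 10.7, either way. A call with a gripper value outside its range is refused whole. The fingers move at their own pace and stop on an object; the grip force is fixed at half the most. Time passes only in rows, so rows that do not move let the fingers close. It gives the time, the measured TCP pose, the force, the opening and the grip force at its end, in the units of the state.
- state(): the state, without advancing time (a new reading comes with each control period).
- get_image(name): name is "scene" or "top" or "wrist"; returns a dict with "image" (420x560x3 uint8, red, green, blue), "K" (3x3 intrinsics, pixels), "k1" (the pictures are not rectified: a ray, as slopes to the right and down, at radius r is drawn at 1 + k1 r^2 times it, then the intrinsics apply), "R" (3x3) and "t" (3): a world point X has camera coordinates R X + t. Camera axes: x right, y down, z forward; pixel columns grow to the right and rows downward; lengths in m; the calibration is good to about 2 mm. A picture is of the moment at which its call begins. There is no depth.
- sign_off(): hands the job in; it is judged then, once.
Trained networks look in a picture, given as the dict that the camera call returned (one of the last four; its "shot" number tells which), for a name from the list of things; names that differ only in an ending like _2 or _b are one class to them, and where a whole thing is asked for, a point or a joint stands for the part that bears it (a point fixed in the world has none). Each returns a list of dicts, best first, with "score" (0 to 1); they miss things now and then, are a little off and sometimes report something else, mostly with a low value. They report only what shows in the picture. A call takes as long as a camera call.
- regions_of(query, picture): "region" (420x560 bool, what is visible of it) and "centre" ([column, row] in pixels, amid what is visible of it).
- mark_of(query, picture): "centre" ([column, row] in pixels: a listed point, or the origin of a listed thing).
The state is a dict: "time_s": time; "joints": joint angles; "qvel": joint speeds; "effort": joint torques, N m; "eef_pos": TCP position; "orientation": TCP orientation; "force": force on the tool from outside, world axes, zero at the start; "ft_torque": the same for the moment, N m; "grip_width": opening from 0.0 (shut) to 1.0 (fully open); "grasp_force": force on a finger pad.
Only numpy, scipy, OpenCV 4.12 (cv2) and the standard library are available. Lean on these libraries where they do the work, as an engineer would, in place of code of your own. Each camera call takes 0.05 s, during which the arm holds its last target. There are 200 camera calls.

### The job

Press the track's long sprung plate down with your fingertips behind the carriage and, with the plate held down so that its two stop pegs are sunk, push the carriage of cells along the track past the pegs until it sits flush against the end block. Then let go, so that the pegs spring up again behind the carriage. Only press and push: do not grip or lift the carriage or its cells, keep the cells lying in it, and leave the other things on the table alone.

Things in the scene. Friction and masses are not known exactly. Their poses are not given: they have to be found in the camera images.
- guide_track: aluminium loading track fixed to the table, 272 x 124 mm, rails 44 mm high. Origin at the centre of its underside, on the table; +x is the way the carriage travels, z up. The 80 mm wide channel between the rails is open above. The carriage slides on the rails at z = 30 mm under steel keeper strips (inner edges at y = +-44 mm), which stop it being lifted out
- end_face (a point): middle of the inner face of the plastic end block that closes the +x end of the track: track frame x = 119, z = 45 mm; the block is 86 mm wide, its top at z = 65 mm
- stop_line (a point): fixed point midway between the two stop pegs, track frame x = 30, y = 0, z = 30 mm. The square pegs (10 mm along x, 9 mm wide) are part of the release plate, centred at y = +-31 mm; with the plate up they reach 8 mm above the underside of the carriage and block it. The fingers can follow the carriage through the 53 mm wide lane between them
- release_plate (a joint): spring stop, m pressed down: 0 up (at rest), 0.013 bottomed. It needs at least 0.009 for the carriage to pass over the pegs. The plate moves straight down wherever it is pressed, starts at about 2 N, bottoms at 6 N, and springs back when let go; carries the two stop pegs
- press_spot (a point): point on the flat top of the steel release plate, on the centre line at track x = -97 mm, in the bare part behind the carriage; moves with the plate. The plate is the floor of the channel, 166 x 72 mm, from x = -130 to +36 mm (on under the carriage); its top is at z = 24 mm when up, 11 mm when bottomed
- carriage: grey plastic carriage with three cells lying across it, loose in the track, 80 mm long (x), 97 mm wide at its floor, 0.25 kg and 0.14 kg of cells. Origin at the centre of its underside; axes as the track's. Its front edge starts 4 to 20 mm short of the pegs (origin at track x = -19 to -35 mm). Against the end block its origin is at x = 79 mm and its rear is 4 mm past the pegs
- push_face (a point): middle of the flat upright rear wall of the carriage (40 mm behind its origin, 18 mm above its underside); the wall is 80 mm wide and reaches from the underside to 32 mm above it. Push here towards the track's +x
- cell_1: round cell lying loose across the carriage in its rear trough, 18 mm diameter, 66 mm long along its y; origin at the middle of its underside, 6 mm above the carriage's underside
- cell_2: round cell lying loose across the carriage in its middle trough, 18 mm diameter, 66 mm long along its y; origin at the middle of its underside, 6 mm above the carriage's underside
- cell_3: round cell lying loose across the carriage in its front trough, 18 mm diameter, 66 mm long along its y; origin at the middle of its underside, 6 mm above the carriage's underside
- solder_reel: reel of solder wire standing beyond the end block, 58 mm across, 36 mm high; origin at the centre of its underside. Leave alone
- cell_holder: black square 2 x 2 cell spacer frame, 42 x 42 mm, 53 mm high, standing on the table behind the open end of the track; origin at the centre of its underside. Leave alone
- tweezers: steel tweezers, 116 x 13 x 8 mm, lying beside the track; origin at the centre of the underside. Leave alone
- tape_roll: roll of tape, 82 mm across, 36 mm high, to the right; origin at the centre of its underside. Leave alone
- flux_bottle: small bottle with a spout, 30 mm across, 90 mm high, to the right; origin at the centre of its underside. Leave alone

How it is judged (in metres and radians):
On the way, in this order (a step that is already met when the one before it is completed fails the run):
1. the release plate is pressed down, the stop pegs sunk, with the carriage still short of the pegs (value of joint release_plate above 0.0085 m and x of carriage in the frame of guide_track below -0.012 m and contact force between the fingers and release_plate above 1 N), for 0.1 s.
2. the carriage is flush against the end block (x of carriage in the frame of guide_track above 0.0755 m), for 0.1 s.
At the end, for the whole second after the job is handed in: the carriage stands against the end block (gap under 3.5 mm), at rest, all three cells lying in it, the release plate sprung up again (under 2 mm down) with its pegs behind the carriage (x of carriage in the frame of guide_track above 0.0755 m and value of joint release_plate below 0.002 m and linear speed of carriage below 0.01 m/s and distance between each of cell_1, cell_2, cell_3 and carriage below 0.035 m); the robot touches nothing.
It fails at once if the carriage is lifted or tipped (z of carriage in the frame of guide_track above 0.04 m or angle between carriage's own z axis and vertical above 0.15 rad).
It fails at once if a cell is lifted or knocked out of its trough (z of any of cell_1, cell_2, cell_3 in the frame of carriage above 0.016 m).
It fails at once if a bystander is moved more than 20 mm (distance of any of solder_reel, cell_holder, tweezers, tape_roll, flux_bottle from where it was at the start of the episode above 0.02 m).
It also fails if it takes over 38 s, if anything falls off the work surface, if the arm or the gripper's body presses on something with over 40 N, if the wrist force passes 120 N, or if a joint passes its speed limit or range.

## Working session

There is one attempt and no reset: what is moved stays moved. The work goes in short steps, Python scripts to look and compute and a tool call to move; the robot and the scene stay as the last step left them, time stands still between calls to the robot, and variables do not carry over. Pictures are saved under pics/ and viewed, at most 10 in all, crops included, and the job is handed in when it is done.

Besides the shell and the picture viewer there is one more tool, called by a JSON object that holds its "api" and its "payload". step_arm: Moves the arm, as the interface text tells. Its arguments: {"type":"object","properties":{"hand":{"type":"array"},"xyz":{"type":"array"},"turn":{"type":"array"}},"required":["hand","xyz","turn"]}

```bash
mkdir -p pics
cat > h.py <<'E'
import numpy as np, cv2
from station import *
def ray(p,uv):
    K=np.array(p["K"]);x=np.linalg.solve(K,[uv[0],uv[1],1.])[:2];s=x.copy()
    for _ in range(20): s=x/(1+p["k1"]*(s@s))
    R=np.array(p["R"]);return -R.T@np.array(p["t"]), R.T@np.array([s[0],s[1],1.])
def at(p,uv,z):
    c,d=ray(p,uv);return c+d*(z-c[2])/d[2]
def proj(p,X):
    c=np.array(p["R"])@np.array(X)+np.array(p["t"]);s=c[:2]/c[2];s=s*(1+p["k1"]*(s@s))
    return (np.array(p["K"])@np.array([s[0],s[1],1.]))[:2]
E
python3 - <<'E'
from h import *
np.set_printoptions(precision=4,suppress=True)
print(state()["time_s"],state()["orientation"])
Z=dict(end_face=.045,stop_line=.03,press_spot=.024,push_face=.048,carriage=.03,guide_track=0,cell_holder=0,solder_reel=0,cell_1=.036,tweezers=0)
for n in ["top","scene"]:
    p=get_image(n);cv2.imwrite(f"pics/{n}.png",p["image"][:,:,::-1])
    for q in Z:
        if n=="scene" and q in("cell_1","tweezers","solder_reel"):continue
        for m in mark_of(q,p)[:3]: print(n,q,round(m["score"],2),np.array(m["centre"]),at(p,m["centre"],Z[q]))
E
```

```text
0.0 [[ 0.8996  0.4366 -0.0004]
 [ 0.4366 -0.8996  0.0011]
 [ 0.0001 -0.0012 -1.    ]]
top end_face 0.6 [172.2 205.9] [0.5115 0.1457 0.045 ]
top stop_line 0.95 [206. 202.] [0.5235 0.0593 0.03  ]
top press_spot 0.6 [255.6 191.9] [ 0.5513 -0.0724  0.024 ]
top push_face 0.57 [244.4 196.7] [ 0.5351 -0.0445  0.048 ]
top push_face 0.36 [174.  207.1] [0.508  0.1401 0.048 ]
top guide_track 0.74 [218.5 200. ] [0.5328 0.0305 0.    ]
top cell_holder 0.66 [296.6 181.3] [ 0.5842 -0.1834  0.    ]
top solder_reel 0.85 [148.1 206.2] [0.516  0.2246 0.    ]
top cell_1 0.66 [221.7 200. ] [0.528  0.0166 0.036 ]
top cell_1 0.63 [230.2 197.8] [ 0.5339 -0.0059  0.036 ]
top cell_1 0.51 [241.1 197.8] [ 0.5338 -0.0348  0.036 ]
top tweezers 0.55 [211.9 167.6] [0.6231 0.0503 0.    ]
scene end_face 0.66 [190.8 189.4] [0.5058 0.1416 0.045 ]
scene end_face 0.58 [231.6 197.6] [0.5229 0.0148 0.045 ]
scene stop_line 0.93 [217.2 201.7] [0.506  0.0516 0.03  ]
scene stop_line 0.32 [306.6 216.4] [ 0.5579 -0.1962  0.03  ]
scene press_spot 0.65 [259.9 208.3] [ 0.5428 -0.0633  0.024 ]
scene press_spot 0.62 [247.2 201.6] [ 0.558  -0.0134  0.024 ]
scene push_face 0.73 [252.4 201.1] [ 0.5297 -0.0476  0.048 ]
scene carriage 0.57 [241.1 199.9] [0.5484 0.0005 0.03  ]
scene guide_track 0.97 [230.7 209.4] [0.5329 0.0259 0.    ]
scene cell_holder 0.64 [307.1 217.3] [ 0.6018 -0.1786  0.    ]
```

View pics/top.png

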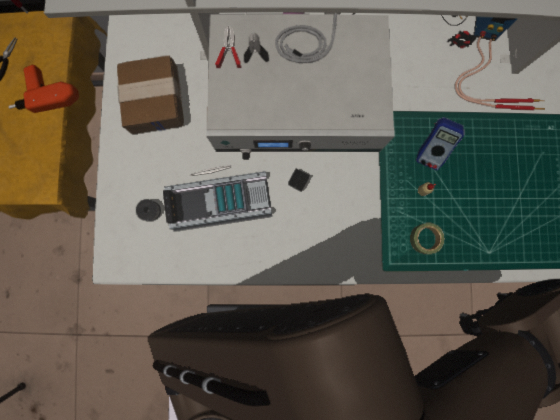

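View pics/scene.png

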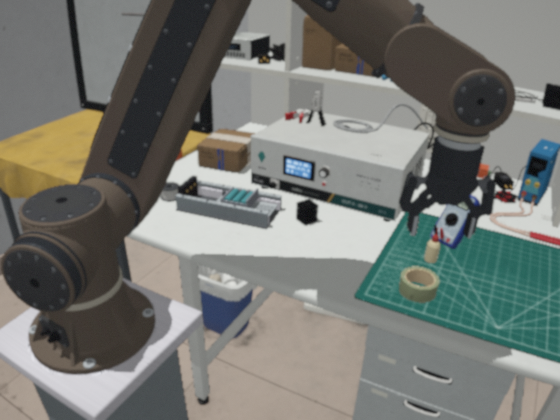

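The top view shows the track around (218,200) with its end block at the left (172,206). The carriage is at about (230,198), the bare plate at (256,192), and the holder behind it at (299,180). Next I'll move above the bare plate with the gripper shut, then turn the tool's x axis along the track.

{"api": "step_arm", "payload": {"hand": [-1,-1,-1,-1,-1,-1,-1,-1,-1,-1], "xyz": [[46,-32,0],[46,-32,0],[46,-32,0],[46,-32,0],[46,-32,0],[46,-32,0],[46,-32,0],[46,-32,0],[46,-32,0],[46,-32,0]], "turn": [[0,0,0],[0,0,0],[0,0,0],[0,0,0],[0,0,0],[0,0,0],[0,0,0],[0,0,0],[0,0,0],[0,0,0]]}}

```text
time_s: 2.2
eef_pos: [0.5478, -0.0718, 0.2395]
orientation: [[0.9, 0.437, 0.0], [0.437, -0.9, -0.0], [0.0, 0.0, -1.0]]
force: [0.4, -1.6, 0.3]
grip_width: -0.005
grasp_force: 0.0
```

{"api": "step_arm", "payload": {"hand": [-1,-1,-1,-1,-1,-1,-1,-1,-1], "xyz": [[0,0,0],[0,0,0],[0,0,0],[0,0,0],[0,0,0],[0,0,0],[0,0,0],[0,0,0],[0,0,0]], "turn": [[0,0,-10.6],[0,0,-10.6],[0,0,-10.6],[0,0,-10.6],[0,0,-10.6],[0,0,-10.6],[0,0,-10.6],[0,0,0],[0,0,0]]}}

```text
time_s: 3.32
eef_pos: [0.547, -0.0736, 0.2393]
orientation: [[-0.171, 0.985, 0.0], [0.985, 0.171, -0.0], [-0.0, 0.0, -1.0]]
force: [-0.6, 0.1, -0.3]
grip_width: 0.001
grasp_force: 0.0
```

Run:
```python
from h import *
np.set_printoptions(precision=4,suppress=True)
s=state();print(s["time_s"],s["eef_pos"],s["orientation"],s["grip_width"],s["force"])
Z=dict(end_face=.045,stop_line=.03,press_spot=.024,push_face=.048,carriage=.03,cell_holder=0,cell_1=.036)
p=get_image("wrist");cv2.imwrite("pics/w1.png",p["image"][:,:,::-1])
for q in Z:
    for m in mark_of(q,p)[:3]: print(q,round(m["score"],2),np.array(m["centre"]),at(p,m["centre"],Z[q]))
```

```text
3.325 [ 0.547  -0.0736  0.2393] [[-0.1711  0.9853  0.0001]
 [ 0.9853  0.1711 -0.0001]
 [-0.0001  0.0001 -1.    ]] 0.0006505655492233929 [-0.6174  0.0613 -0.2734]
stop_line 0.63 [287.1  61.7] [0.5295 0.0587 0.03  ]
stop_line 0.55 [281.8 164.7] [ 0.5423 -0.0481  0.03  ]
press_spot 0.56 [279.2 181.3] [ 0.5427 -0.0683  0.024 ]
push_face 0.68 [281.4 164. ] [ 0.5415 -0.0453  0.048 ]
carriage 0.76 [284.6 125.2] [ 0.538 -0.005  0.03 ]
cell_1 0.96 [284. 143.] [ 0.5406 -0.0237  0.036 ]
cell_1 0.63 [282.6  99.6] [0.5314 0.0203 0.036 ]
cell_1 0.6 [283.7 122. ] [ 0.5365 -0.0019  0.036 ]
```

View pics/w1.png

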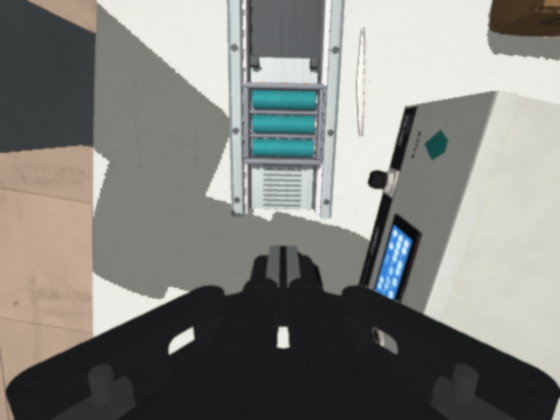

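The wrist view shows the track running up the image, with its near end at row 215 and rails at columns ~237 and ~328. The cells are at rows 100–148, the rear wall at about row 160 and the pegs at about (255,66) and (315,66). I'll use the rails to get the yaw.

Run:
```python
from h import *
np.set_printoptions(precision=4,suppress=True)
p=get_image("wrist")
im=p["image"]
cv2.imwrite("pics/w2.png",cv2.resize(im[0:230,190:390],None,fx=2.6,fy=2.6,interpolation=cv2.INTER_CUBIC)[:,:,::-1])
for a,b in [((232,216),(331,217)),((229,5),(344,5))]:
    A,B=at(p,a,.044),at(p,b,.044);print(A,B,(A+B)/2,np.linalg.norm(A-B))
r=regions_of("guide_track",p)
if r: print(r[0]["score"],np.argwhere(r[0]["region"]).min(0),np.argwhere(r[0]["region"]).max(0))
u=np.array([-.175,.985,0]);c=np.array([.533,.028,0])
```

```text
[ 0.4963 -0.1134  0.044 ] [ 0.6072 -0.095   0.044 ] [ 0.5518 -0.1042  0.044 ] 0.11243781135718214
[0.4651 0.0963 0.044 ] [0.5744 0.1156 0.044 ] [0.5198 0.1059 0.044 ] 0.11090652513486475
0.61 [  0 227] [218 344]
```

View pics/w2.png

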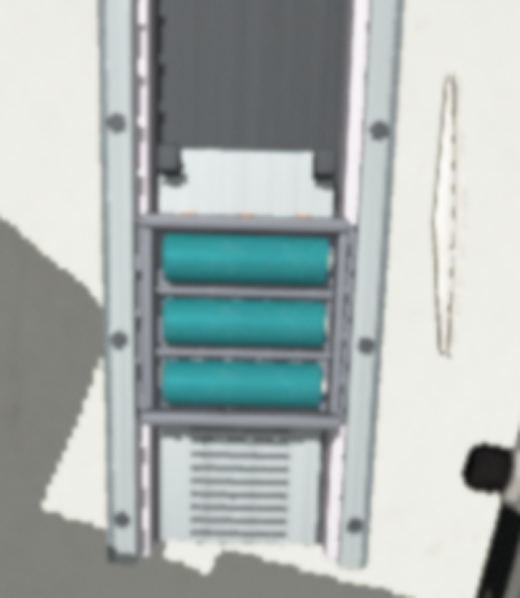

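{"api": "step_arm", "payload": {"hand": [-1,-1,-1,-1,-1,-1,-1,-1], "xyz": [[0,0,40],[0,0,40],[0,0,40],[0,0,40],[0,0,25],[0,0,10],[0,0,0],[0,0,0]], "turn": [[0,0,0.8],[0,0,0],[0,0,0],[0,0,0],[0,0,0],[0,0,0],[0,0,0],[0,0,0]]}}

```text
time_s: 4.82
eef_pos: [0.5475, -0.0737, 0.0453]
orientation: [[-0.161, 0.987, 0.002], [0.987, 0.161, -0.0], [-0.001, 0.001, -1.0]]
force: [-0.3, -0.5, -0.2]
grip_width: 0.0
grasp_force: 0.0
```

{"api": "step_arm", "payload": {"hand": [-1,-1,-1,-1,-1,-1], "xyz": [[0,0,5],[0,0,5],[0,0,4],[0,0,3],[0,0,0],[0,0,0]], "turn": [[0,0,0],[0,0,0],[0,0,0],[0,0,0],[0,0,0],[0,0,0]]}}

```text
time_s: 5.58
eef_pos: [0.5471, -0.0736, 0.0274]
orientation: [[-0.161, 0.987, 0.0], [0.987, 0.161, -0.0], [-0.0, 0.0, -1.0]]
force: [0.3, 1.3, 3.4]
grip_width: 0.0
grasp_force: 1.7
```

{"api": "step_arm", "payload": {"hand": [-1,-1,-1,-1,-1], "xyz": [[0,0,4],[0,0,4],[0,0,0],[0,0,0],[0,0,0]], "turn": [[0,0,0],[0,0,0],[0,0,0],[0,0,0],[0,0,0]]}}

```text
time_s: 6.2
eef_pos: [0.5471, -0.0736, 0.0192]
orientation: [[-0.161, 0.987, 0.0], [0.987, 0.161, -0.0], [-0.0, 0.0, -1.0]]
force: [-0.1, -0.1, 5.0]
grip_width: -0.004
grasp_force: 2.9
```

{"api": "step_arm", "payload": {"hand": [-1,-1,-1,-1,-1,-1,-1,-1,-1,-1], "xyz": [[3,0,0],[4,0,0],[4,0,0],[4,0,0],[4,0,0],[4,0,0],[4,0,0],[4,0,0],[4,0,0],[0,0,0]], "turn": [[0,0,0],[0,0,0],[0,0,0],[0,0,0],[0,0,0],[0,0,0],[0,0,0],[0,0,0],[0,0,0],[0,0,0]]}}

```text
time_s: 7.45
eef_pos: [0.5422, -0.0394, 0.0195]
orientation: [[-0.161, 0.987, 0.002], [0.987, 0.161, -0.001], [-0.001, 0.002, -1.0]]
force: [1.2, -2.0, 5.2]
grip_width: 0.0
grasp_force: 2.9
```

{"api": "step_arm", "payload": {"hand": [-1,-1,-1,-1,-1,-1,-1,-1,-1,-1], "xyz": [[3,0,0.2],[3,0,0],[4,0,0],[4,0,0],[4,0,0],[4,0,0],[4,0,0],[4,0,0],[4,0,0],[4,0,0]], "turn": [[0,0,0],[0,0,0],[0,0,0],[0,0,0],[0,0,0],[0,0,0],[0,0,0],[0,0,0],[0,0,0],[0,0,0]]}}

```text
time_s: 8.7
eef_pos: [0.5363, -0.0023, 0.0194]
orientation: [[-0.161, 0.987, 0.003], [0.987, 0.161, -0.001], [-0.001, 0.002, -1.0]]
force: [0.5, -7.6, 7.1]
grip_width: -0.002
grasp_force: 2.9
```

Run:
```python
from h import *
p=get_image("wrist");print(state()["eef_pos"],state()["force"])
cv2.imwrite("pics/w3.png",p["image"][:,:,::-1])
```

```text
[ 0.53620916 -0.0019131   0.01935932] [ 1.59154116 -5.57284059  6.41400936]
```

View pics/w3.png

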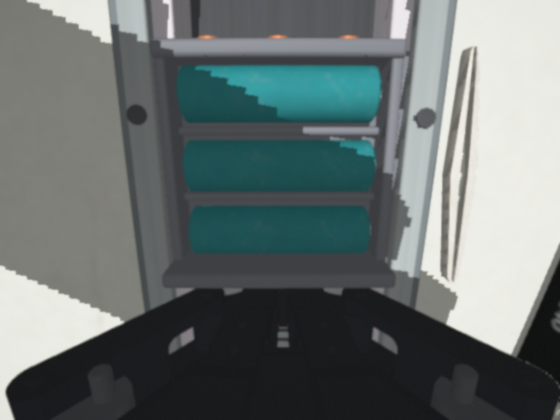

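The carriage is straight, with its rear wall at row 272 against the fingers and the cells in place. It's already past the pegs, so I'll keep going.

{"api": "step_arm", "payload": {"hand": [-1,-1,-1,-1,-1,-1,-1,-1,-1,-1], "xyz": [[4,0,0],[4,0,0],[4,0,0],[4,0,0],[4,0,0],[4,0,0],[4,0,0],[4,0,0],[4,0,0],[4,0,0]], "turn": [[0,0,0],[0,0,0],[0,0,0],[0,0,0],[0,0,0],[0,0,0],[0,0,0],[0,0,0],[0,0,0],[0,0,0]]}}

```text
time_s: 10.0
eef_pos: [0.5299, 0.0372, 0.0194]
orientation: [[-0.161, 0.987, 0.003], [0.987, 0.161, -0.001], [-0.001, 0.002, -1.0]]
force: [2.0, -8.0, 6.6]
grip_width: 0.003
grasp_force: 2.9
```

{"api": "step_arm", "payload": {"hand": [-1,-1,-1,-1,-1,-1], "xyz": [[2,0,0],[2,0,0],[2,0,0],[2,0,0],[2,0,0],[0,0,0]], "turn": [[0,0,0],[0,0,0],[0,0,0],[0,0,0],[0,0,0],[0,0,0]]}}

```text
time_s: 10.75
eef_pos: [0.5283, 0.0472, 0.0193]
orientation: [[-0.161, 0.987, 0.003], [0.987, 0.161, -0.001], [-0.001, 0.003, -1.0]]
force: [2.2, -6.2, 6.7]
grip_width: -0.001
grasp_force: 2.9
```

Still about 8 mm to go; from here I'll creep until the push force rises.

{"api": "step_arm", "payload": {"hand": [-1,-1,-1,-1,-1], "xyz": [[2,0,0],[2,0,0],[1,0,0],[1,0,0],[0,0,0]], "turn": [[0,0,0],[0,0,0],[0,0,0],[0,0,0],[0,0,0]]}}

```text
time_s: 11.38
eef_pos: [0.5274, 0.0528, 0.0194]
orientation: [[-0.161, 0.987, 0.003], [0.987, 0.161, -0.001], [-0.001, 0.003, -1.0]]
force: [2.4, -10.7, 7.1]
grip_width: 0.0
grasp_force: 2.9
```

{"api": "step_arm", "payload": {"hand": [-1,-1,-1,-1], "xyz": [[1,0,0],[1,0,0],[0,0,0],[0,0,0]], "turn": [[0,0,0],[0,0,0],[0,0,0],[0,0,0]]}}

```text
time_s: 11.88
eef_pos: [0.5272, 0.053, 0.0195]
orientation: [[-0.16, 0.987, 0.003], [0.987, 0.16, -0.002], [-0.002, 0.002, -1.0]]
force: [0.9, -29.9, 9.2]
grip_width: -0.003
grasp_force: 2.9
```

Force jumped to 30 N with no further motion, so the carriage is flush. Next I'll back off slightly and lift away.

{"api": "step_arm", "payload": {"hand": [-1,-1,-1,-1,-1,-1,-1,-1,-1,-1], "xyz": [[-2,0,0],[-2,0,0],[-2,0,0],[-1,0,-3],[0,0,-5],[0,0,-8],[0,0,-20],[-5,0,-40],[-10,0,-50],[0,0,0]], "turn": [[0,0,0],[0,0,0],[0,0,0],[0,0,0],[0,0,0],[0,0,0],[0,0,0],[0,0,0],[0,0,0],[0,0,0]]}}

```text
time_s: 13.12
eef_pos: [0.5307, 0.0334, 0.1483]
orientation: [[-0.161, 0.987, 0.006], [0.987, 0.161, -0.001], [-0.002, 0.006, -1.0]]
force: [0.2, -0.0, -0.6]
grip_width: 0.003
grasp_force: 0.0
```

{"api": "step_arm", "payload": {"hand": [-1,-1,-1,-1,-1], "xyz": [[-30,0,-20],[-30,0,-20],[-30,0,0],[0,0,0],[0,0,0]], "turn": [[0,0,0],[0,0,0],[0,0,0],[0,0,0],[0,0,0]]}}

```text
time_s: 13.75
eef_pos: [0.5434, -0.0544, 0.1842]
orientation: [[-0.161, 0.987, -0.002], [0.987, 0.161, 0.0], [0.001, -0.002, -1.0]]
force: [0.3, -0.3, -0.5]
grip_width: -0.003
grasp_force: 0.0
```

Run:
```python
from h import *
p=get_image("wrist");print(state()["time_s"],state()["eef_pos"],state()["force"])
cv2.imwrite("pics/w4.png",p["image"][:,:,::-1])
```

```text
13.8 [ 0.54347756 -0.05408912  0.18440948] [ 0.40190254 -0.40662107  0.41157335]
```

View pics/w4.png

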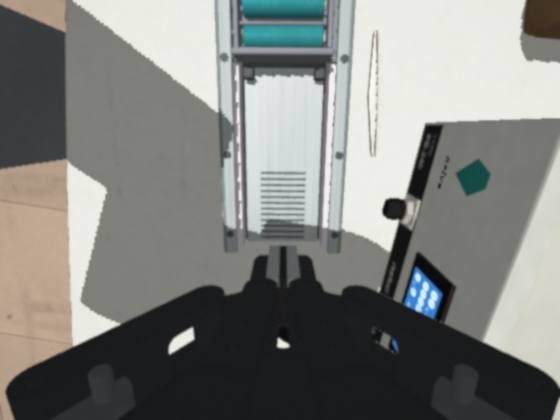

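The pegs are up at (250,73) and (320,73), behind the carriage's rear wall at row 55, and the cells are lying in it. One check of the end gap from the top camera.

Run:
```python
from h import *
p=get_image("top")
cv2.imwrite("pics/t2.png",cv2.resize(p["image"][160:240,130:290],None,fx=5,fy=5,interpolation=cv2.INTER_CUBIC)[:,:,::-1])
```

```text
(no output)
```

View pics/t2.png

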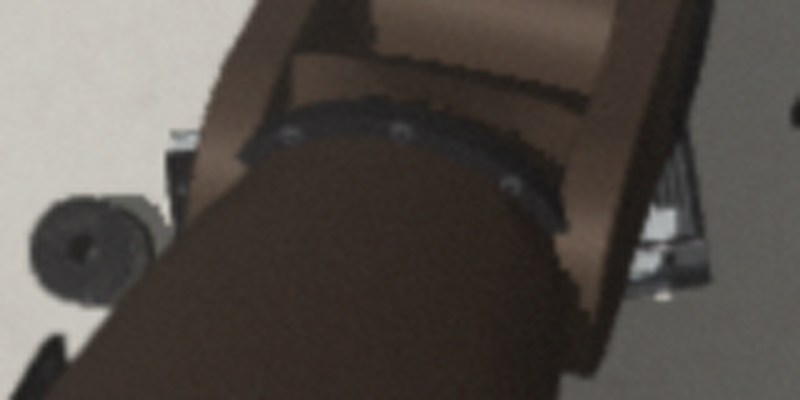

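The arm hides the track in the top view, but the hard stop at 30 N and the risen pegs agree. Handing in.

```bash
python3 -c "
from station import *
print(sign_off())"
```

```text
the job is handed in; nothing more can be done
None
```

I pushed the carriage past the sunk pegs to a hard stop at the end block (force rose to 30 N with no further motion), let the pegs spring up behind it, backed the arm off, and handed the job in at about 14 s; the end gap itself I couldn't see because the arm hid it in the top view.

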